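# Post a carton through the flap of the medicine waste chute

## Robot

A 6-joint arm with a two-finger parallel gripper is mounted at the origin on the work surface. World frame = base frame: x ahead of the robot, y to its left, z up, the work surface at z = 0. Lengths are in m, angles in rad, forces in N, time in s.
With the tool pointing down it reaches from about 0.3 to 0.75 m from the base axis. Payload 8.5 kg.
Tool frame: the origin (TCP) lies midway between the tips of the shut fingers; the grasp point (between the pads) lies 19 mm behind it; z points along the fingers, y is the line along which they close (so a half turn about z gives the same grasp; the last joint's range is limited). The gripper opens to 88 mm and grips with 3 to 60 N. Pads are 18 mm wide; open, the fingers measure 123 mm over their backs; the gripper's body (75 mm by 187 mm) begins 45 mm behind the grasp point.
Start: joints at [0.948, 0.381, 1.297, -0, 1.464, -0.215], TCP at [0.218, 0.505, 0.239] pointing down, gripper open.
Joint ranges: [-3.11, 3.11], [-0.89, 2.33], [0.22, 2.48], [-1.42, 4.56], [0.17, 2.85], [-2.88, 2.88]. Speed limits (rad/s): [2.39, 2.39, 3.14, 3.14, 3.14, 3.14].

## Interface

Orientations are given as a 3x3 rotation matrix whose columns are the frame's x, y, z axes.
In Python, from bench import bot gives the robot as it stands.
- The arm moves only by the tool move_arm, never from a script. Its argument "plan" is a list of rows, each a list of 6 numbers: the shift along the tool's x, y, z each as a share of 0.2 m, from -1 to 1, then the turn, a rotation vector about the tool's x, y, z each as a share of 45 degrees, from -1 to 1. A call has 1 to 12 rows; each row shifts and turns the commanded pose from where the row before left it, along the tool's axes as they then stand; what a row does not reach is not made up. A row lasts 1/10 s, in which the tool goes at most 50 mm and 8.59 degrees, less where a joint would pass 70% of its speed; a pose out of reach is approached as far as the arm can. A call with a number of a shift or a turn outside -1 to 1 is refused whole. A call with a gripper value outside its range is refused whole. "jaw" is the opening, from -1 (shut) to 1 (fully open), set as the call begins (left out, the last holds). The fingers move at their own pace and stop on an object; "newtons" is the grip in N (left out, the last holds). Time passes only in rows, so rows that do not move let the fingers close. It gives the time, the measured TCP pose, the force, the opening and the grip force at its end, in the units of the state.
- bot.get_state(): the state, without advancing time (a new reading comes with each control period).
- bot.read_camera(name): name is "scene" or "top" or "wrist"; returns a dict with "image" (384x512x3 uint8, red, green, blue), "fx", "fy", "cx", "cy" (pixels), "origin" and "rotation" of the camera in the world. Camera axes: x right, y down, z forward; pixel columns grow to the right and rows downward; lengths in m; the calibration is good to about 2 mm. A picture is of the moment at which its call begins. There is no depth.
- bot.sign_off(): hands the job in; it is judged then, once.
The state is a dict: "time_s": time; "joints": joint angles; "qvel": joint speeds; "effort": joint torques, N m; "position": TCP position; "orientation": TCP orientation; "wrist_force": force on the tool from outside, world axes, zero at the start; "moment": the same for the moment, N m; "grip_width": opening from 0.0 (shut) to 1.0 (fully open); "grip_force": force on a finger pad.
Only numpy, scipy, OpenCV 4.12 (cv2) and the standard library are available. Lean on these libraries where they do the work, as an engineer would, in place of code of your own. Each camera call takes 0.05 s, during which the arm holds its last target. There are 200 camera calls.

## Task

Without picking it up, push the flat oblong medicine carton along the chute's deck with your fingertips and on through the hanging flap, so that the flap swings inward and the carton slides down into the bin behind it. Then draw the fingers back out so that the flap falls shut by itself, and leave everything else standing where it is.

Things in the scene. Friction and masses are not known exactly. Their poses are not given: they have to be found in the camera images.
- mouth (a point): Mid-sill of the mouth of a white and dark-metal chute box fixed to the table, on the deck surface (80 mm above the table), in the closed flap's plane. x points level into the chute (the way to push), y left along the mouth, z up. The mouth is 124 mm wide (y -62 to 62) between jambs 38 mm wide and 78 mm high clear. The chute stands elsewhere and turned each time.
- deck_front (a point): Middle of the front edge of the chute's deck, 210 mm before the mouth; axes as the mouth's. The deck is a level dark-metal plate from here to the mouth, 340 mm wide, 80 mm above the table, open at the front, with 12 mm high rims along both sides.
- lintel (a point): Middle of the underside of the lintel over the mouth, 78 mm above the deck; axes as the mouth's. The lintel is 12 mm high; lintel and jambs reach 6 mm before and behind the flap's plane. Behind stands a closed housing 200 mm wide, 246 mm long, its clear lid's top 94 mm above the deck.
- slide_edge (a point): Inside the mouth, 15 mm behind the flap's plane, on the deck's level: the middle of the edge where the deck ends. Beyond it a 50-degree slide drops to the bin's floor, 76 mm lower. A carton pushed until its centre is well past this edge tips over and slides down by its own weight.
- flap (a joint): Bare-metal plate 118 mm wide, 68 mm high, 50 g, hanging in the mouth from a level hinge 74 mm above the deck, its lower edge 4 mm above the deck. Angle in rad: 0 hanging shut, up to 1.4 as it swings inward, away from the robot; it cannot swing outward. No latch or spring: it falls shut by gravity within about a second when nothing props it.
- carton_center (a point): Centre (half-way up) of the carton to feed: a closed flat white box with a brown band, 80 mm long (x), 60 mm wide (y), 28 mm high (z), about 80 g, lying on the deck 125 to 145 mm before the flap, its length turned up to 0.35 rad from the chute's line and its centre up to 35 mm to one side of it.
- carton: The same carton; origin at the centre of its underside.
- vial: Leave alone: amber glass jar, 40 mm in diameter, 65 mm high, standing on the deck near one side. Origin at the centre of its underside.
- pillbox: Leave alone: small upright white box with a brown band, 42 x 42 x 46 mm high, standing on the deck near the other side. Origin at the centre of its underside.
- roll: Leave alone: upright white paper roll on the table, 104 mm in diameter, 105 mm high. Origin at the centre of its underside.
- spray: Leave alone: green bottle with yellow cap on the table, 70 mm in diameter, 200 mm high. Origin at the centre of its underside.
- forceps: Leave alone: steel ring-handled forceps lying on the table, about 210 mm long. Origin on the table under the middle of its length.

How it is judged:
On the way, in this order (a step that is already met when the one before it is completed fails the run):
1. the flap is pushed open by the carton entering the mouth upright (value of joint flap above 0.35 rad and x of carton_center in the frame of mouth above -0.06 m and angle between carton_center's own z axis and vertical below 0.35 rad), for 0.05 s.
2. the carton lies in the bin behind the flap, below the deck's level (x of carton_center in the frame of mouth between 0.045 and 0.245 m and z of carton_center in the frame of mouth below -0.02 m and y of carton_center in the frame of mouth between -0.09 and 0.09 m), for 0.2 s.
At the end, for the whole second after the job is handed in: The carton rests (under 20 mm/s) in the bin inside the chute, its centre more than 20 mm below the deck's level and 45 to 245 mm behind the flap's plane; the flap hangs shut (under 0.06 rad) (all of step 2 and linear speed of carton below 0.02 m/s and value of joint flap below 0.06 rad); the robot touches nothing.
It fails at once if the carton is lifted off the deck (centre more than 18 mm above where it lies on the deck) or tipped up (more than 0.45 rad) before the mouth (z of carton_center in the frame of mouth above 0.032 m or (x of carton_center in the frame of mouth below -0.03 m and angle between carton_center's own z axis and vertical above 0.45 rad)).
It fails at once if any other thing is moved by more than 20 mm (distance of any of vial, pillbox, roll, spray, forceps from where it was at the start of the episode above 0.02 m).
It fails at once if a standing thing is tipped over (angle between any of vial, pillbox, roll, spray's own z axis and vertical above 0.4 rad).
It also fails if it takes over 40 s, if anything falls off the work surface, if the arm or the gripper's body presses on something with over 40 N, if the wrist force passes 120 N, or if a joint passes its speed limit or range.

## Working session

There is one attempt and no reset: what is moved stays moved. The work goes in short steps, Python scripts to look and compute and a tool call to move; the robot and the scene stay as the last step left them, time stands still between calls to the robot, and variables do not carry over. Pictures are saved under pics/ and viewed, at most 10 in all, crops included, and the job is handed in when it is done.

Besides the shell and the picture viewer there is one more tool, called by a JSON object that holds its "api" and its "payload", one argument or row to a line. move_arm: Moves the arm, as the interface text tells. Shift numbers are shares of 0.2 m and turn numbers shares of 45 degrees, none past 1 either way. Its arguments: {"type":"object","properties":{"plan":{"type":"array","items":{"type":"array","items":{"type":"number","minimum":-1,"maximum":1}}},"jaw":{"type":"number"},"newtons":{"type":"number"}},"required":["plan"]}

```bash
mkdir -p pics
cat > h.py <<'E'
import numpy as np, cv2
from bench import bot
def cam(n):
    c=bot.read_camera(n); c['o']=np.array(c['origin']);c['R']=np.array(c['rotation']); return c
def ray(c,u,v,z):
    d=c['R']@np.array([(u-c['cx'])/c['fx'],(v-c['cy'])/c['fy'],1]); return c['o']+d*(z-c['o'][2])/d[2]
def proj(c,p):
    q=c['R'].T@(np.array(p)-c['o']); return c['fx']*q[0]/q[2]+c['cx'],c['fy']*q[1]/q[2]+c['cy']
E
python3 - <<'E'
from h import *
for n in('top','scene'):
    c=cam(n); cv2.imwrite(f'pics/{n}0.png',cv2.resize(c['image'][:,:,::-1],(800,600),interpolation=cv2.INTER_CUBIC))
    print(n,c['o'],c['R'].round(3).tolist(),c['fx'],c['cx'],c['cy'])
s=bot.get_state();print(s['time_s'],s['position'],np.round(s['orientation'],3).tolist())
E
```

```text
top [ 0.29877472 -0.02396145  1.45277367] [[-0.028, -0.985, 0.172], [-0.999, 0.03, 0.011], [-0.016, -0.172, -0.985]] 394.3992735908621 255.80327579230016 191.59806030826522
scene [ 1.29173109 -0.3756563   1.24593849] [[0.398, 0.733, -0.552], [0.917, -0.312, 0.246], [0.008, -0.604, -0.797]] 475.46746423314886 260.0633935702107 192.7108257722937
0.1 [0.21799288 0.50470142 0.23822811] [[-0.918, 0.397, -0.001], [0.397, 0.918, -0.001], [0.0, -0.001, -1.0]]
```

View pics/top0.png

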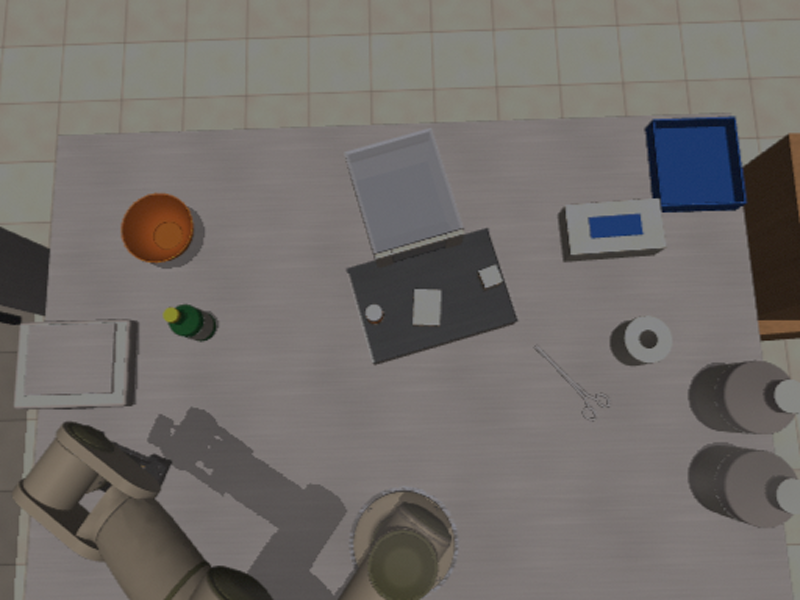

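View pics/scene0.png

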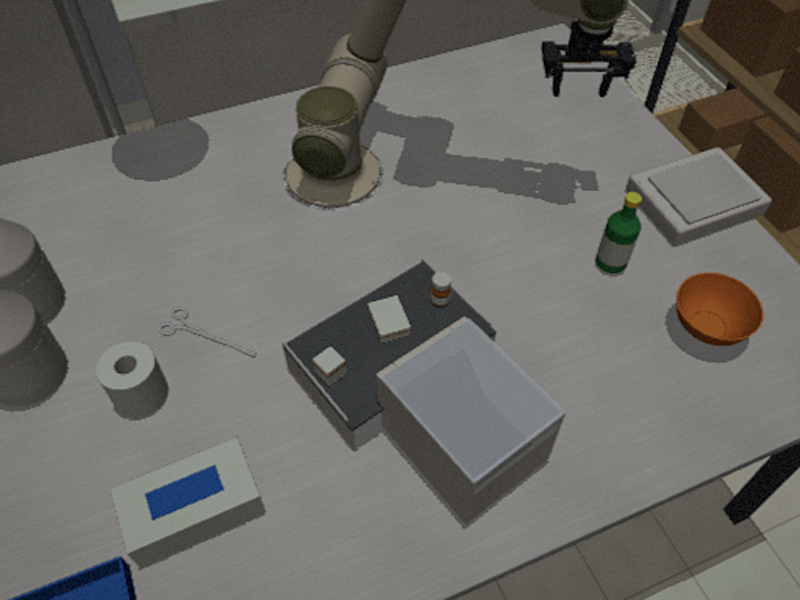

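The top view shows the dark deck with corners at about (375,363), (517,321), (489,230) and (348,268). The carton is at (427,307), the vial at (374,313) and the pillbox at (490,276). The chute points away from the robot, with its housing at (405,190). Next I'll get metric positions.

```bash
cat > m.py <<'E'
from h import *
c=cam('top'); im=c['image']; k=512/800
hsv=cv2.cvtColor(im,cv2.COLOR_RGB2HSV); V=hsv[:,:,2]
roi=np.zeros(V.shape,np.uint8); cv2.fillPoly(roi,[(np.array([[340,262],[495,222],[525,325],[372,370]])*k).astype(int)],255)
dark=((V<75)&(roi>0)).astype(np.uint8)
cn=max(cv2.findContours(dark,0,2)[0],key=cv2.contourArea)
hull=cv2.convexHull(cn); bx=cv2.boxPoints(cv2.minAreaRect(hull))
P=np.array([ray(c,u,v,.085)[:2] for u,v in hull[:,0]],np.float32)
r=cv2.minAreaRect(P); print('deck',r); print(cv2.boxPoints(r).round(3).tolist())
# front edge = nearest to robot
B=cv2.boxPoints(r); B=B[np.argsort(B[:,0])]
r_=B[:2]; r_=r_[np.argsort(-r_[:,1])]  # left,right front
B=sorted(B.tolist()); 
ctr=np.array(r[0]); ang=np.deg2rad(r[2])
ax=[np.array([np.cos(ang+i*np.pi/2),np.sin(ang+i*np.pi/2)]) for i in range(4)]
long=max([0,1],key=lambda i:r[1][i]); X=ax[1] if long==0 else ax[0]
if X[0]<0:X=-X
Y=np.array([-X[1],X[0]])
front=ctr-X*min(r[1])/2; mouth=front+X*.21
print('yaw',np.arctan2(X[1],X[0]),'front',front,'mouth',mouth)
br=((V>110)&(hsv[:,:,1]<90)).astype(np.uint8)
inn=cv2.erode(cv2.fillPoly(np.zeros(V.shape,np.uint8),[hull],1),np.ones((5,5)))
for q in cv2.findContours(br*inn,0,2)[0]:
    if cv2.contourArea(q)<25: continue
    (u,v),_,_=cv2.minAreaRect(q)
    for z in(.108,.126,.145):
        Q=np.array([ray(c,a,b,z)[:2] for a,b in q[:,0]],np.float32); m=cv2.minAreaRect(Q)
        d=np.array(m[0])-mouth
        a=m[2]+(90 if m[1][0]<m[1][1] else 0)
        a=(np.rad2deg(0)+a-np.rad2deg(np.arctan2(X[1],X[0]))+90)%180-90
        print((round(u/k),round(v/k)),z,'chute xy',(d@X).round(4),(d@Y).round(4),'size',np.round(m[1],3),'rel deg',round(a,1),'world',np.round(m[0],3))
E
python3 m.py
```

```text
deck ((0.5478348135948181, -0.07963618636131287), (0.22936716675758362, 0.33397066593170166), 14.7739896774292)
[[0.39399999380111694, 0.05299999937415123], [0.47999998927116394, -0.27000001072883606], [0.7009999752044678, -0.21199999749660492], [0.6159999966621399, 0.11100000143051147]]
yaw 0.2578547635267945 front [ 0.43694276 -0.10888128] mouth [ 0.64       -0.05532985]
(373, 312) 0.108 chute xy -0.1004 0.1366 size [0.031 0.032] rel deg -16.1 world [0.508 0.051]
(373, 312) 0.126 chute xy -0.1034 0.1363 size [0.031 0.031] rel deg -16.1 world [0.505 0.05 ]
(373, 312) 0.145 chute xy -0.1065 0.136 size [0.03  0.031] rel deg -16.1 world [0.502 0.049]
(426, 306) 0.108 chute xy -0.122 0.0204 size [0.058 0.077] rel deg -17.0 world [ 0.517 -0.067]
(426, 306) 0.126 chute xy -0.1246 0.0217 size [0.058 0.076] rel deg -17.0 world [ 0.514 -0.066]
(426, 306) 0.145 chute xy -0.1275 0.0231 size [0.057 0.075] rel deg -17.0 world [ 0.511 -0.065]
(489, 276) 0.108 chute xy -0.0965 -0.1352 size [0.041 0.038] rel deg 3.8 world [ 0.581 -0.211]
(489, 276) 0.126 chute xy -0.0995 -0.1319 size [0.041 0.038] rel deg 3.8 world [ 0.577 -0.208]
(489, 276) 0.145 chute xy -0.1027 -0.1283 size [0.04  0.037] rel deg 3.8 world [ 0.573 -0.206]
```

Chute yaw is about 14.8° and the mouth is near (0.640, -0.055). In the chute frame the carton is at (-0.122, +0.021), turned -17°, and the vial and pillbox stand at y of about ±0.135. I'll approach with the fingers tilted forward about 50° and partly open, so both tips push on the rear face.

{"api": "move_arm", "payload": {
  "plan": [
    [0,0,-0.1,0,0,-0.17],
    [0,0,-0.1,0,0,-0.17],
    [0,0,-0.1,0,0,-0.17],
    [0,0,0,0,0,-0.17],
    [0,0,0,0,0,-0.17],
    [0,0,0,0,-0.18,0],
    [0,0,0,0,-0.18,0],
    [0,0,0,0,-0.18,0],
    [0,0,0,0,-0.18,0],
    [0,0,0,0,-0.18,0],
    [0,0,0,0,-0.18,0],
    [0,0,0,0,0,0]
  ],
  "jaw": -0.32
}}

```text
time_s: 1.35
position: [0.2163, 0.5041, 0.2966]
orientation: [[-0.639, -0.26, 0.724], [-0.175, 0.966, 0.192], [-0.749, -0.004, -0.662]]
wrist_force: [-0.5, -0.6, -0.2]
grip_width: 0.337
grip_force: 0.0
```

```bash
cat > rel.py <<'E'
from h import *
import sys
M=np.array([.640,-.0553,.08]); a=.258
C=np.array([[np.cos(a),-np.sin(a),0],[np.sin(a),np.cos(a),0],[0,0,1]])
def rel(*t):
    s=bot.get_state();R=np.array(s['orientation']);p=np.array(s['position'])
    print('t',s['time_s'],'chute pos',(C.T@(p-M)).round(4),'w',s['grip_width'],'F',np.round(s['wrist_force'],1),'j',np.round(s['joints'],2))
    print('R in chute',(C.T@R).round(3).tolist())
    for q in t: print(q,'shares',(R.T@(M+C@np.array(q)-p)/.2).round(3))
if __name__=='__main__': rel(*[tuple(map(float,x.split(','))) for x in sys.argv[1:]])
E
python3 rel.py " -.215,.02,.12" " -.215,.02,.011"
python3 - <<'E'
from h import *
from rel import M,C
c=cam('top')
for q in [(-.006,-.1,.09),(-.006,.1,.09),(-.21,-.17,.0),(-.21,.17,0),(0,-.17,0),(0,.17,0),(.015,.17,0)]:
    print(q,np.round(np.array(proj(c,M+C@np.array(q)))*800/512))
cv2.imwrite('pics/top1.png',cv2.resize(c['image'][120:250,200:350,::-1],(750,650)[:2] if 0 else (690,598),interpolation=cv2.INTER_CUBIC))
E
```

```text
t 1.35 chute pos [-0.267   0.6489  0.2166] w 0.3371410933919008 F [-0.5 -0.6 -0.2] j [ 1.23  0.24  1.59 -0.86  0.96 -0.21]
R in chute [[-0.662, -0.005, 0.749], [-0.006, 1.0, 0.001], [-0.749, -0.004, -0.662]]
(-0.215, 0.02, 0.12) shares [ 0.209 -3.144  0.513]
(-0.215, 0.02, 0.011) shares [ 0.618 -3.141  0.874]
(-0.006, -0.1, 0.09) [465. 235.]
(-0.006, 0.1, 0.09) [375. 261.]
(-0.21, -0.17, 0.0) [518. 322.]
(-0.21, 0.17, 0) [372. 365.]
(0, -0.17, 0) [490. 235.]
(0, 0.17, 0) [347. 276.]
(0.015, 0.17, 0) [345. 270.]
```

View pics/top1.png

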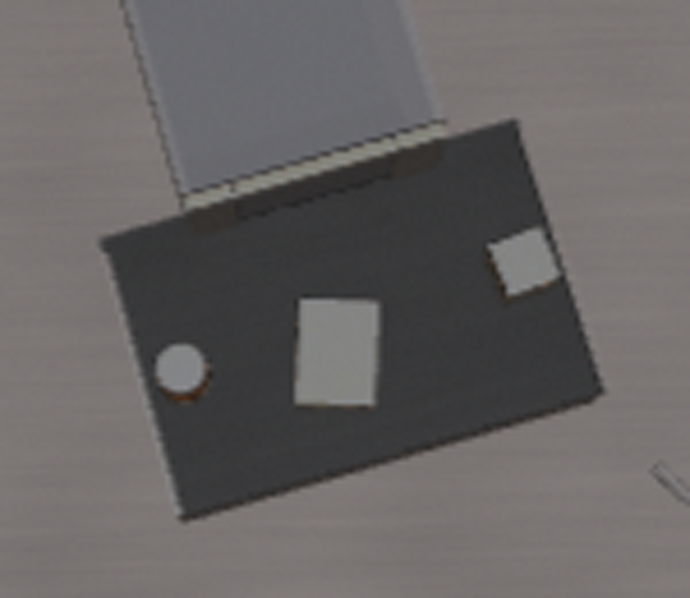

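The crop shows the lintel's front edge from (188,208) to (447,133), about 5 mm further in than I predicted. I'll shift the mouth estimate by that much and travel across.

{"api": "move_arm", "payload": {
  "plan": [
    [0,-0.2,0,0,0,0],
    [0,-0.22,0,0,0,0],
    [0,-0.22,0,0,0,0],
    [0,-0.22,0,0,0,0],
    [0,-0.22,0,0,0,0],
    [0,-0.22,0,0,0,0],
    [0,-0.22,0,0,0,0],
    [0,-0.22,0,0,0,0],
    [0,-0.22,0,0,0,0],
    [0,-0.22,0,0,0,0],
    [0,-0.22,0,0,0,0],
    [0,-0.2,0,0,0,0]
  ]
}}

```text
time_s: 2.6
position: [0.3119, 0.1366, 0.2888]
orientation: [[-0.695, -0.239, 0.678], [-0.173, 0.971, 0.165], [-0.698, -0.002, -0.716]]
wrist_force: [-0.3, 1.2, -0.5]
grip_width: 0.341
grip_force: 0.0
```

```bash
sed -i 's/M=np.array.*; a/M=np.array([.6448,-.054,.08]); a/' rel.py; python3 rel.py " -.215,.02,.1" " -.215,.02,.011"
```

```text
t 2.6 chute pos [-0.2733  0.2692  0.2088] w 0.3409721303271725 F [-0.3  1.2 -0.5] j [-0.17 -0.39  2.13  0.43  0.72 -2.2 ]
R in chute [[-0.716, 0.016, 0.698], [0.01, 1.0, -0.013], [-0.698, -0.002, -0.716]]
(-0.215, 0.02, 0.1) shares [ 0.158 -1.24   0.609]
(-0.215, 0.02, 0.011) shares [ 0.469 -1.239  0.928]
```

{"api": "move_arm", "payload": {
  "plan": [
    [0,-0.03,0.08,0,0,0],
    [0,-0.06,0.08,0,0,0],
    [0,-0.1,0.08,0,0,0],
    [0.02,-0.12,0.08,0,0,0],
    [0.02,-0.13,0.08,0,0,0],
    [0.02,-0.13,0.08,0,0,0],
    [0.02,-0.13,0.08,0,0,0],
    [0.02,-0.13,0.04,0,0,0],
    [0.02,-0.13,0,0,0,0],
    [0.02,-0.13,0,0,0,0],
    [0.02,-0.13,0,0,0,0],
    [0,0,0,0,0,0]
  ]
}}

```text
time_s: 3.8
position: [0.4464, -0.0509, 0.2347]
orientation: [[-0.752, -0.186, 0.632], [-0.147, 0.983, 0.115], [-0.643, -0.006, -0.766]]
wrist_force: [-0.3, 0.2, 0.1]
grip_width: 0.337
grip_force: 0.0
```

```bash
python3 rel.py " -.215,.02,.1" " -.215,.02,.011"
```

```text
t 3.8 chute pos [-0.1911  0.0536  0.1547] w 0.3374733258461522 F [-0.3  0.2  0.1] j [-0.67  0.    2.    0.75  0.79 -2.88]
R in chute [[-0.764, 0.071, 0.641], [0.05, 0.997, -0.05], [-0.643, -0.006, -0.766]]
(-0.215, 0.02, 0.1) shares [ 0.259 -0.174  0.141]
(-0.215, 0.02, 0.011) shares [ 0.545 -0.171  0.482]
```

Joint 6 is at its limit. The gripper is symmetric, so I'll turn it half a turn about the tool z axis, which takes joint 6 back towards 0.

{"api": "move_arm", "payload": {
  "plan": [
    [0,0,-0.03,0,0,0.18],
    [0,0,-0.03,0,0,0.18],
    [0,0,-0.03,0,0,0.18],
    [0,0,0,0,0,0.18],
    [0,0,0,0,0,0.18],
    [0,0,0,0,0,0.18],
    [0,0,0,0,0,0.18],
    [0,0,0,0,0,0.18],
    [0,0,0,0,0,0.18],
    [0,0,0,0,0,0.18],
    [0,0,0,0,0,0.18],
    [0,0,0,0,0,0.18]
  ]
}}

```text
time_s: 5.0
position: [0.4332, -0.0495, 0.2471]
orientation: [[-0.094, 0.771, 0.63], [0.993, 0.023, 0.119], [0.077, 0.636, -0.768]]
wrist_force: [0.5, -0.1, -0.0]
grip_width: 0.342
grip_force: 0.0
```

{"api": "move_arm", "payload": {
  "plan": [
    [0,0,0,0,0,0.18],
    [0,0,0,0,0,0.18],
    [0,0,0,0,0,0.18],
    [0,0,0,0,0,0.18],
    [0,0,0,0,0,0.18],
    [0,0,0,0,0,0.18],
    [0,0,0,0,0,0.18],
    [0,0,0,0,0,0.18],
    [0,0,0,0,0,0.18],
    [0,0,0,0,0,0.18],
    [0,0,0,0,0,0]
  ]
}}

```text
time_s: 6.1
position: [0.4331, -0.0495, 0.2469]
orientation: [[0.747, 0.216, 0.629], [0.182, -0.976, 0.118], [0.64, 0.027, -0.768]]
wrist_force: [0.2, -0.1, 1.2]
grip_width: 0.338
grip_force: 0.0
```

```bash
cat >> rel.py <<'E'
    from scipy.spatial.transform import Rotation as Ro
    R=np.array(bot.get_state()['orientation']); th=np.deg2rad(48)
    z=C@np.array([np.sin(th),0,-np.cos(th)]); y=C@np.array([0,-1,0.]); T=np.c_[np.cross(y,z),y,z]
    print('turn shares',(Ro.from_matrix(R.T@T).as_rotvec()/(np.pi/4)).round(3))
E
python3 rel.py " -.215,.02,.1" " -.215,.02,.011"
```

```text
File "rel.py", line 11
    from scipy.spatial.transform import Rotation as Ro
IndentationError: unexpected indent
```

```bash
sed -i "s/^if __name__.*/if __name__=='__main__':\n    rel(*[tuple(map(float,x.split(','))) for x in sys.argv[1:]])/" rel.py
python3 rel.py " -.215,.02,.1" " -.215,.02,.011"
```

```text
t 6.1 chute pos [-0.2036  0.0583  0.1669] w 0.3375685768291972 F [ 0.2 -0.1  1.2] j [-0.7  -0.05  2.    0.73  0.84  0.24]
R in chute [[0.768, -0.04, 0.639], [-0.014, -0.999, -0.046], [0.64, 0.027, -0.768]]
(-0.215, 0.02, 0.1) shares [-0.255  0.185  0.229]
(-0.215, 0.02, 0.011) shares [-0.54   0.173  0.571]
turn shares [ 0.06   0.183 -0.014]
```

{"api": "move_arm", "payload": {
  "plan": [
    [0,0,0,0.03,0.09,-0.007],
    [0,0,0,0.03,0.09,-0.007],
    [-0.09,0.06,0.07,0,0,0],
    [-0.09,0.06,0.07,0,0,0],
    [-0.09,0.06,0.05,0,0,0],
    [0,0,0,0,0,0]
  ]
}}

```text
time_s: 6.7
position: [0.4338, -0.0878, 0.1794]
orientation: [[0.651, 0.255, 0.715], [0.172, -0.967, 0.188], [0.739, 0.0, -0.673]]
wrist_force: [-0.2, -0.0, 0.5]
grip_width: 0.339
grip_force: 0.0
```

```bash
python3 rel.py " -.215,.022,.011" " -.16,.02,.011" " 0,.005,.011"
```

```text
t 6.7 chute pos [-0.2126  0.0212  0.0994] w 0.3392725622310278 F [-0.2 -0.   0.5] j [-0.91  0.14  2.18  1.16  0.83 -0.43]
R in chute [[0.673, -0.0, 0.739], [-0.0, -1.0, -0.0], [0.739, 0.0, -0.673]]
(-0.215, 0.022, 0.011) shares [-0.335 -0.004  0.289]
(-0.16, 0.02, 0.011) shares [-0.149  0.006  0.492]
(0.0, 0.005, 0.011) shares [0.389 0.08  1.084]
turn shares [ 0.001  0.007 -0.   ]
```

{"api": "move_arm", "payload": {
  "plan": [
    [-0.04,0,0.035,0,0,0],
    [-0.06,0,0.05,0,0,0],
    [-0.06,0,0.05,0,0,0],
    [-0.06,0,0.05,0,0,0],
    [-0.06,0,0.055,0,0,0],
    [-0.055,0,0.05,0,0,0],
    [0,0,0,0,0,0]
  ]
}}

```text
time_s: 7.4
position: [0.4319, -0.0871, 0.0917]
orientation: [[0.651, 0.256, 0.715], [0.172, -0.967, 0.189], [0.74, 0.0, -0.673]]
wrist_force: [0.7, 0.7, 0.6]
grip_width: 0.338
grip_force: 0.0
```

```bash
python3 rel.py " -.215,.022,.011" " -.16,.02,.011" " 0,.005,.011"
python3 - <<'E'
from h import *
a=cam('scene')['image'][150:310,160:340]; w=cam('wrist')['image']
cv2.imwrite('pics/c1.png',np.hstack([cv2.resize(a,(400,356)),cv2.resize(w,(400,300))[:300] if 0 else cv2.copyMakeBorder(cv2.resize(w,(400,300)),0,56,0,0,0)])[:,:,::-1])
E
```

```text
t 7.4 chute pos [-0.2143  0.0224  0.0117] w 0.33779119990346196 F [0.7 0.7 0.6] j [-0.91  0.41  2.32  1.56  0.75 -1.  ]
R in chute [[0.673, 0.001, 0.74], [0.001, -1.0, 0.0], [0.74, 0.0, -0.673]]
(-0.215, 0.022, 0.011) shares [-0.005  0.002 -0.   ]
(-0.16, 0.02, 0.011) shares [0.18  0.012 0.203]
(0.0, 0.005, 0.011) shares [0.719 0.087 0.795]
turn shares [-0.     0.007  0.001]
```

View pics/c1.png

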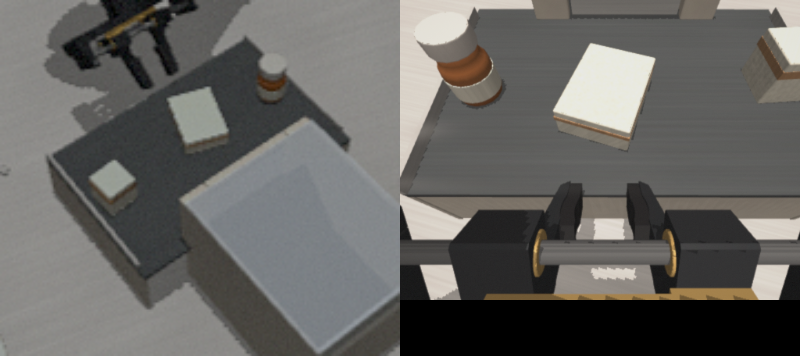

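The two fingers stand level with the carton, clear of the deck edge: fingers near (560,210) and (650,210), carton at (605,95) in the right half. Now I'll push.

{"api": "move_arm", "payload": {
  "plan": [
    [0.05,0,0.055,0,0,0],
    [0.05,0,0.055,0,0,0],
    [0.034,0.004,0.037,0,0,0],
    [0.034,0.004,0.037,0,0,0],
    [0.034,0.004,0.037,0,0,0],
    [0.034,0.005,0.037,0,0,0],
    [0.034,0.005,0.037,0,0,0],
    [0.034,0.006,0.037,0,0,0],
    [0.034,0.006,0.037,0,0,0],
    [0.034,0.006,0.037,0,0,0],
    [0,0,0,0,0,0]
  ]
}}

```text
time_s: 8.6
position: [0.541, -0.0667, 0.0921]
orientation: [[0.651, 0.255, 0.715], [0.172, -0.967, 0.189], [0.739, 0.0, -0.673]]
wrist_force: [0.1, 1.1, -0.9]
grip_width: 0.342
grip_force: 0.0
```

```bash
python3 rel.py " -.05,.01,.011" " 0,.005,.011" " .02,.005,.011"
python3 - <<'E'
from h import *
a=cam('scene')['image'][150:310,160:340]; w=cam('wrist')['image']
cv2.imwrite('pics/c2.png',np.hstack([cv2.resize(a,(400,356)),cv2.copyMakeBorder(cv2.resize(w,(400,300)),0,56,0,0,0)])[:,:,::-1])
E
```

```text
t 8.6 chute pos [-0.1036  0.0142  0.0121] w 0.34245094386417047 F [ 0.1  1.1 -0.9] j [-0.62  0.48  2.06  1.58  0.6  -0.69]
R in chute [[0.673, 0.0, 0.739], [0.0, -1.0, -0.0], [0.739, 0.0, -0.673]]
(-0.05, 0.01, 0.011) shares [0.176 0.021 0.202]
(0.0, 0.005, 0.011) shares [0.345 0.046 0.387]
(0.02, 0.005, 0.011) shares [0.412 0.046 0.461]
turn shares [0.    0.007 0.   ]
```

View pics/c2.png

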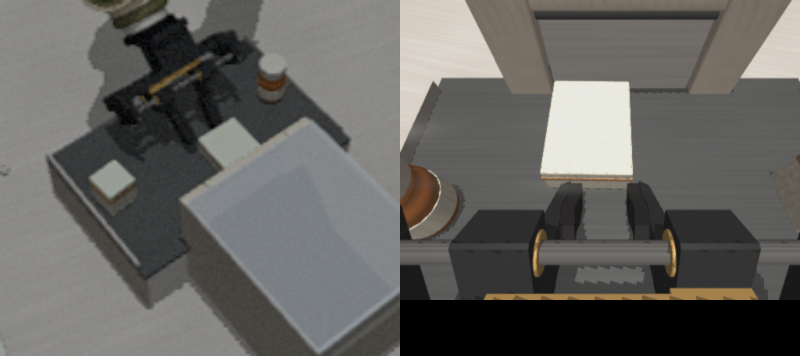

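The carton is squared up, but it sits left of centre: its left edge at x=553 px is about level with the left jamb's inner edge. I'll measure it, then centre it by straddling.

```bash
cat > mc.py <<'E'
from h import *
from rel import M,C,rel
c=cam('wrist'); im=c['image']; hsv=cv2.cvtColor(im,cv2.COLOR_RGB2HSV)
m=((hsv[:,:,2]>205)&(hsv[:,:,1]<40)).astype(np.uint8); m[:100 if 0 else 60]=0
m=cv2.morphologyEx(m,cv2.MORPH_OPEN,np.ones((5,5)))
for q in cv2.findContours(m,0,2)[0]:
    if cv2.contourArea(q)<1500: continue
    Q=np.array([(C.T@(ray(c,a,b,.108)-M))[:2] for a,b in q[:,0]],np.float32)
    print(cv2.boundingRect(q),cv2.minAreaRect(Q),Q.min(0),Q.max(0))
# jamb inner bases, px read from picture (400-wide view)
for u,v in((553-400,93),(699-400,93)): print('jamb',(C.T@(ray(c,u*1.28,v*1.28,.08)-M)).round(4))
E
python3 mc.py
```

```text
(180, 103, 118, 120) ((-0.05537334084510803, 0.02600010484457016), (0.05912461131811142, 0.07941935211420059), 88.89704132080078) [-0.09533459 -0.00416861] [-0.01553143  0.05621355]
(439, 60, 73, 39) ((0.0058504194021224976, -0.12571324408054352), (0.05859450250864029, 0.03514295071363449), 89.86961364746094) [-0.01175704 -0.15505038] [ 0.02343109 -0.09637608]
(0, 60, 130, 129) ((-0.011728301644325256, 0.13841627538204193), (0.10818169265985489, 0.07593615353107452), 21.943937301635742) [-0.07572161  0.09837704] [0.02425501 0.19384725]
jamb [-0.0039  0.0623  0.    ]
jamb [-0.0042 -0.0719  0.    ]
```

{"api": "move_arm", "payload": {
  "plan": [
    [-0.05,0,-0.055,0,0,0],
    [-0.05,0,-0.055,0,0,0],
    [0.1,0,-0.09,0,0,0],
    [0.1,0,-0.09,0,0,0],
    [0.1,0,-0.09,0,0,0],
    [0,0,0,0,-0.178,0],
    [0,0,0,0,-0.178,0],
    [0,0,0,0,-0.178,0],
    [0,0,0,0,-0.178,0],
    [0,0,0,0,-0.178,0],
    [0,0,0,0,-0.17,0],
    [0,0,0,0,0,0]
  ],
  "jaw": 1
}}

```text
time_s: 9.95
position: [0.5131, -0.0693, 0.1713]
orientation: [[0.955, 0.272, 0.115], [0.268, -0.962, 0.049], [0.124, -0.016, -0.992]]
wrist_force: [0.8, 0.4, 0.3]
grip_width: 0.998
grip_force: 0.0
```

```bash
python3 rel.py " -.055,.026,.092" " -.055,.026,.016"
```

```text
t 9.95 chute pos [-0.1312  0.0188  0.0913] w 0.9977600078137158 F [0.8 0.4 0.3] j [-0.41  0.35  1.57  0.1   1.14  0.85]
R in chute [[0.992, 0.018, 0.124], [0.016, -1.0, 0.018], [0.124, -0.016, -0.992]]
(-0.055, 0.026, 0.092) shares [ 0.379 -0.029  0.044]
(-0.055, 0.026, 0.016) shares [ 0.332 -0.023  0.421]
turn shares [-0.029  0.909  0.011]
```

{"api": "move_arm", "payload": {
  "plan": [
    [0.08,0,0,-0.02,-0.158,0.01],
    [0.1,-0.018,0,0,0,0],
    [0.1,-0.018,0,0,0,0],
    [0.1,0,0,0,0,0],
    [0,0,0,0,0,0]
  ]
}}

```text
time_s: 10.45
position: [0.5836, -0.0424, 0.1722]
orientation: [[0.965, 0.263, 0.002], [0.263, -0.965, 0.004], [0.003, -0.004, -1.0]]
wrist_force: [-0.2, -0.7, -0.9]
grip_width: 0.999
grip_force: 0.0
```

```bash
python3 rel.py " -.055,.026,.016" " -.055,.003,.016"
python3 - <<'E'
from h import *
w=cam('wrist')['image']; a=cam('scene')['image'][150:310,160:340]
cv2.imwrite('pics/c3.png',np.hstack([cv2.resize(a,(400,356)),cv2.copyMakeBorder(cv2.resize(w,(400,300)),0,56,0,0,0)])[:,:,::-1])
E
```

```text
t 10.45 chute pos [-0.0562  0.0268  0.0922] w 0.9990334372679464 F [-0.2 -0.7 -0.9] j [-0.28  0.49  1.31  0.    1.34  1.03]
R in chute [[1.0, 0.008, 0.003], [0.008, -1.0, 0.004], [0.003, -0.004, -1.0]]
(-0.055, 0.026, 0.016) shares [0.005 0.005 0.381]
(-0.055, 0.003, 0.016) shares [0.004 0.12  0.381]
turn shares [-0.009  1.063  0.008]
```

View pics/c3.png

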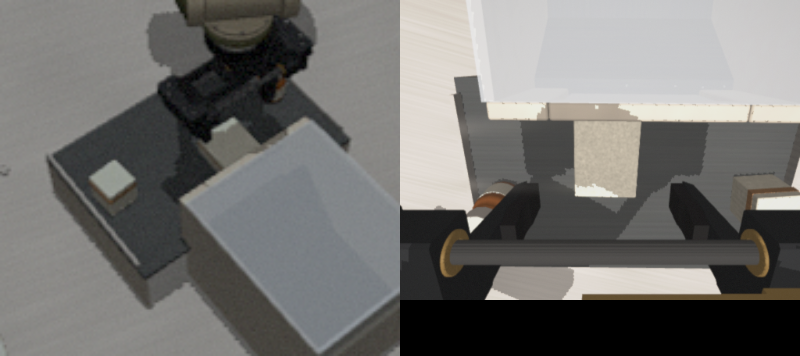

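The carton lies centred between the open fingers (574–638 px, tool centre 605). I'll go down, shift right, and come back up.

{"api": "move_arm", "payload": {
  "plan": [
    [0,0,0.09,0,0,0],
    [0,0,0.1,0,0,0],
    [0,0,0.1,0,0,0],
    [0,0,0.075,0,0,0],
    [0,0,0,0,0,0],
    [0,0.04,0,0,0,0],
    [0,0.04,0,0,0,0],
    [0,0.035,0,0,0,0],
    [0,0.03,0,0,0,0],
    [0,0.025,0,0,0,0],
    [0,0,0,0,0,0]
  ]
}}

```text
time_s: 11.65
position: [0.5923, -0.0761, 0.1002]
orientation: [[0.965, 0.261, 0.001], [0.261, -0.965, 0.001], [0.001, -0.001, -1.0]]
wrist_force: [-0.2, -0.4, -0.2]
grip_width: 0.997
grip_force: 0.0
```

```bash
python3 rel.py
python3 - <<'E'
from h import *
w=cam('wrist')['image']; a=cam('scene')['image'][150:310,160:340]
cv2.imwrite('pics/c4.png',np.hstack([cv2.resize(a,(400,356)),cv2.copyMakeBorder(cv2.resize(w,(400,300)),0,56,0,0,0)])[:,:,::-1])
E
```

```text
t 11.65 chute pos [-0.0564 -0.008   0.0202] w 0.9974476788458763 F [-0.2 -0.4 -0.2] j [-0.33  0.59  1.36  0.    1.19  0.98]
R in chute [[1.0, 0.006, 0.001], [0.006, -1.0, 0.001], [0.001, -0.001, -1.0]]
turn shares [-0.005  1.065  0.007]
```

View pics/c4.png

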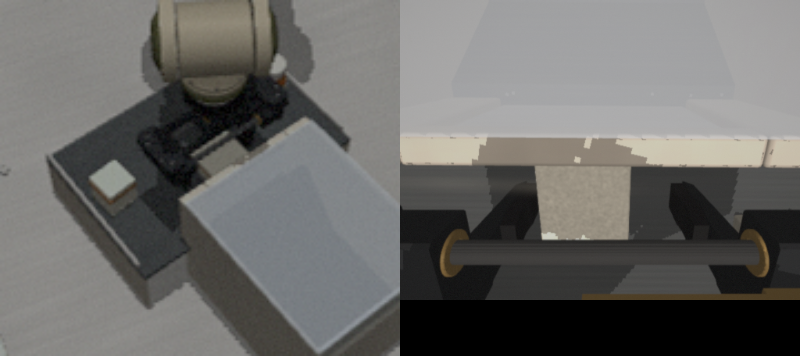

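The carton now rests against the left finger, at y of about +0.006. I'll nudge it 5 mm more, then release it, rise, retreat and tilt again.

{"api": "move_arm", "payload": {
  "plan": [
    [0,0.025,0,0,0,0],
    [0,0,0,0,0,0],
    [0,-0.04,0,0,0,0],
    [0,-0.03,-0.05,0,0,0],
    [0,0,-0.12,0,0,0],
    [0,0,-0.15,0,0,0],
    [-0.05,0,-0.1,0,0,0],
    [-0.12,0,0,0,0,0],
    [-0.15,0,0,0,0,0],
    [-0.13,0,0,0,0,0],
    [0,0,0,0,0,0]
  ]
}}

```text
time_s: 12.85
position: [0.5007, -0.0901, 0.1852]
orientation: [[0.965, 0.261, 0.0], [0.261, -0.965, 0.001], [0.001, -0.001, -1.0]]
wrist_force: [0.5, 0.2, 0.2]
grip_width: 1.002
grip_force: 0.0
```

{"api": "move_arm", "payload": {
  "plan": [
    [0,0,0,0,0.178,0],
    [0,0,0,0,0.178,0],
    [0,0,0,0,0.178,0],
    [0,0,0,0,0.178,0],
    [0,0,0,0,0.178,0],
    [0,0,0,0,0.178,0],
    [0,0,0,0,0,0]
  ],
  "jaw": -0.32
}}

```text
time_s: 13.55
position: [0.5026, -0.0876, 0.1828]
orientation: [[0.693, 0.271, 0.668], [0.186, -0.963, 0.197], [0.697, -0.012, -0.717]]
wrist_force: [-0.7, -0.0, -0.3]
grip_width: 0.386
grip_force: 0.0
```

```bash
python3 rel.py " -.135,.002,.06" " -.135,.002,.011"; python3 mc.py
```

```text
t 13.55 chute pos [-0.1461  0.0038  0.1028] w 0.3860096471783259 F [-0.7 -0.  -0.3] j [-0.72  0.23  1.98  1.03  0.76 -0.13]
R in chute [[0.717, 0.016, 0.697], [0.003, -1.0, 0.02], [0.697, -0.012, -0.717]]
(-0.135, 0.002, 0.06) shares [-0.109  0.013  0.192]
(-0.135, 0.002, 0.011) shares [-0.28   0.016  0.368]
turn shares [-0.026  0.085  0.003]
(232, 130, 72, 80) ((-0.054119180887937546, 0.0019291900098323822), (0.07852043211460114, 0.05911180004477501), 0.42409127950668335) [-0.0935909  -0.02788248] [-0.01471176  0.03163048]
(354, 60, 158, 246) ((-0.045228511095047, -0.16777196526527405), (0.2390774041414261, 0.16278547048568726), 0.0842542052268982) [-0.16478479 -0.24898882] [ 0.07442973 -0.08622216]
(0, 60, 188, 246) ((-0.047968246042728424, 0.18615621328353882), (0.24351590871810913, 0.20125755667686462), 0.08425405621528625) [-0.16972129  0.08568778] [0.07386369 0.2869639 ]
jamb [0.0189 0.0777 0.    ]
jamb [ 0.02   -0.1186  0.    ]
```

The carton is centred (y=0.002, 0.4°). I'll finish the tilt and go down behind it.

{"api": "move_arm", "payload": {
  "plan": [
    [0,0,0,-0.026,0.085,0.003],
    [-0.07,0.005,0.07,0,0,0],
    [-0.08,0.005,0.08,0,0,0],
    [-0.08,0,0.08,0,0,0],
    [-0.06,0,0.06,0,0,0],
    [0,0,0,0,0,0]
  ]
}}

```text
time_s: 14.2
position: [0.5084, -0.0881, 0.1001]
orientation: [[0.649, 0.258, 0.716], [0.173, -0.966, 0.192], [0.741, -0.001, -0.671]]
wrist_force: [-0.1, -0.1, 1.3]
grip_width: 0.341
grip_force: 0.0
```

```bash
python3 rel.py " -.03,0,.011" " .0,0,.011"  " .02,0,.011"
```

```text
t 14.2 chute pos [-0.1405  0.0018  0.0201] w 0.34105081822144123 F [-0.1 -0.1  1.3] j [-0.73  0.44  2.12  1.51  0.67 -0.72]
R in chute [[0.671, 0.003, 0.741], [0.001, -1.0, 0.003], [0.741, -0.001, -0.671]]
(-0.03, 0.0, 0.011) shares [0.337 0.011 0.44 ]
(0.0, 0.0, 0.011) shares [0.438 0.011 0.552]
(0.02, 0.0, 0.011) shares [0.505 0.012 0.626]
turn shares [-0.004  0.004  0.002]
```

{"api": "move_arm", "payload": {
  "plan": [
    [-0.033,0,0.03,0,0,0],
    [0.034,0,0.037,0,0,0],
    [0.034,0,0.037,0,0,0],
    [0.034,0.002,0.037,0,0,0],
    [0.034,0.002,0.037,0,0,0],
    [0.034,0.002,0.037,0,0,0],
    [0.034,0.002,0.037,0,0,0],
    [0.034,0.002,0.037,0,0,0],
    [0.034,0,0.037,0,0,0],
    [0.034,0,0.037,0,0,0],
    [0.034,0,0.037,0,0,0],
    [0.034,0,0.037,0,0,0]
  ]
}}

```text
time_s: 15.4
position: [0.6159, -0.0623, 0.0933]
orientation: [[0.647, 0.256, 0.718], [0.173, -0.967, 0.188], [0.743, 0.002, -0.67]]
wrist_force: [-0.4, -1.2, 0.8]
grip_width: 0.341
grip_force: 0.4
```

```bash
python3 rel.py " .0,0,.011"  " .02,0,.011"
python3 - <<'E'
from h import *
w=cam('wrist')['image']; a=cam('scene')['image'][150:310,160:340]
cv2.imwrite('pics/c5.png',np.hstack([cv2.resize(a,(400,356)),cv2.copyMakeBorder(cv2.resize(w,(400,300)),0,56,0,0,0)])[:,:,::-1])
E
```

```text
t 15.4 chute pos [-0.0301 -0.0006  0.0133] w 0.3407046092204133 F [-0.4 -1.2  0.8] j [-0.51  0.54  1.87  1.47  0.54 -0.46]
R in chute [[0.67, 0.0, 0.743], [0.002, -1.0, -0.001], [0.743, 0.002, -0.67]]
(0.0, 0.0, 0.011) shares [ 0.092 -0.003  0.12 ]
(0.02, 0.0, 0.011) shares [ 0.159 -0.003  0.194]
turn shares [0.001 0.001 0.002]
```

View pics/c5.png

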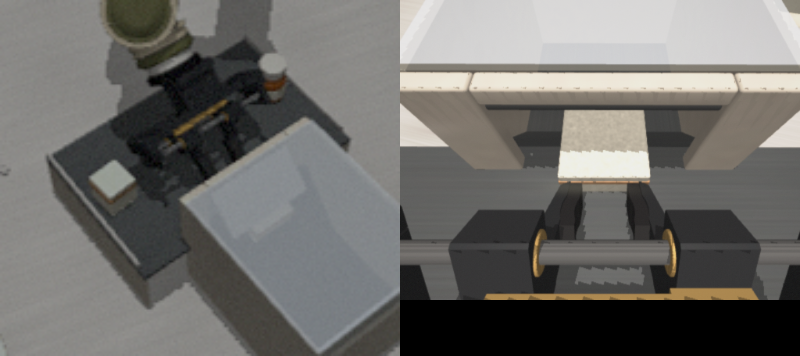

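The carton is inside the mouth with the flap swung in. I'll keep pushing.

{"api": "move_arm", "payload": {
  "plan": [
    [0.026,0,0.044,0,0,0],
    [0.034,0,0.037,0,0,0],
    [0.034,0,0.037,0,0,0],
    [0.02,0,0.022,0,0,0],
    [0,0,0,0,0,0],
    [0,0,0,0,0,0]
  ]
}}

```text
time_s: 16.1
position: [0.6497, -0.0532, 0.0914]
orientation: [[0.647, 0.256, 0.718], [0.173, -0.967, 0.189], [0.742, 0.002, -0.67]]
wrist_force: [-0.7, 0.2, -0.0]
grip_width: 0.339
grip_force: 0.0
```

```bash
python3 rel.py " .02,0,.011"
python3 - <<'E'
from h import *
w=cam('wrist')['image']; a=cam('scene')['image'][150:310,160:340]
cv2.imwrite('pics/c6.png',np.hstack([cv2.resize(a,(400,356)),cv2.copyMakeBorder(cv2.resize(w,(400,300)),0,56,0,0,0)])[:,:,::-1])
E
```

```text
t 16.1 chute pos [ 0.005  -0.0005  0.0114] w 0.339464436395888 F [-0.7  0.2 -0. ] j [-0.46  0.58  1.79  1.42  0.51 -0.36]
R in chute [[0.67, 0.001, 0.742], [0.002, -1.0, -0.001], [0.742, 0.002, -0.67]]
(0.02, 0.0, 0.011) shares [ 0.049 -0.003  0.057]
turn shares [0.001 0.001 0.002]
```

View pics/c6.png

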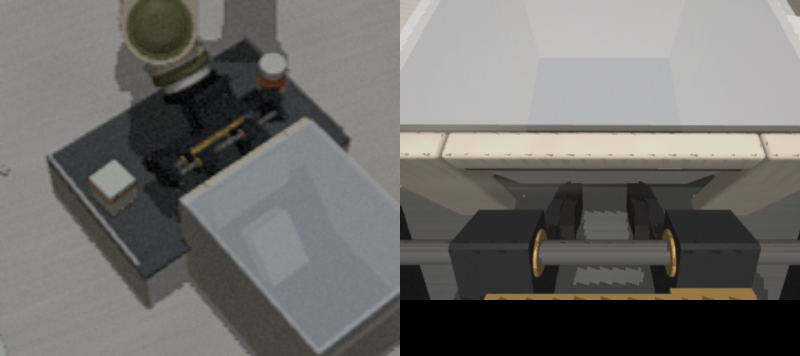

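The carton shows through the lid at (275,245), in the bin, and the fingers are no longer touching it. I'll draw straight back.

{"api": "move_arm", "payload": {
  "plan": [
    [-0.034,0,-0.037,0,0,0],
    [-0.05,0,-0.055,0,0,0],
    [-0.06,0,-0.066,0,0,0],
    [-0.06,0,-0.066,0,0,0],
    [-0.06,0,-0.066,0,0,0],
    [-0.06,0,-0.066,0,0,0],
    [-0.06,0,-0.066,0,0,0],
    [-0.06,0,-0.066,0,0,0],
    [0.03,0,-0.03,0,0,0],
    [0.05,0,-0.05,0,0,0],
    [0.03,0,-0.03,0,0,0],
    [0,0,0,0,0,0]
  ]
}}

```text
time_s: 17.4
position: [0.5209, -0.0877, 0.1231]
orientation: [[0.646, 0.255, 0.72], [0.174, -0.967, 0.187], [0.744, 0.004, -0.669]]
wrist_force: [-0.6, -0.6, 1.0]
grip_width: 0.337
grip_force: 0.0
```

{"api": "move_arm", "payload": {
  "plan": [
    [0,0,0,0,0,0],
    [0,0,0,0,0,0],
    [0,0,0,0,0,0],
    [0,0,0,0,0,0],
    [0,0,0,0,0,0],
    [0,0,0,0,0,0],
    [0,0,0,0,0,0],
    [0,0,0,0,0,0],
    [0,0,0,0,0,0],
    [0,0,0,0,0,0],
    [0,0,0,0,0,0],
    [0,0,0,0,0,0]
  ]
}}

```text
time_s: 18.6
position: [0.5208, -0.0874, 0.1221]
orientation: [[0.647, 0.256, 0.718], [0.173, -0.967, 0.188], [0.743, 0.002, -0.67]]
wrist_force: [-0.5, -0.4, 0.3]
grip_width: 0.341
grip_force: 0.0
```

```bash
python3 rel.py
python3 - <<'E'
from h import *
w=cam('wrist')['image']; a=cam('scene')['image'][150:310,160:340]
cv2.imwrite('pics/c7.png',np.hstack([cv2.resize(a,(400,356)),cv2.copyMakeBorder(cv2.resize(w,(400,300)),0,56,0,0,0)])[:,:,::-1])
E
```

```text
t 18.6 chute pos [-0.1284 -0.0007  0.0421] w 0.34068854619155997 F [-0.5 -0.4  0.3] j [-0.7   0.39  2.06  1.42  0.66 -0.57]
R in chute [[0.67, 0.001, 0.743], [0.002, -1.0, -0.001], [0.743, 0.002, -0.67]]
turn shares [0.002 0.001 0.003]
```

View pics/c7.png

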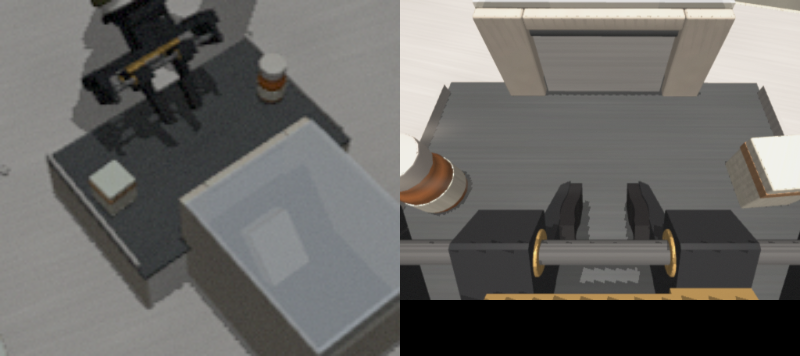

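The flap hangs shut at (603,63), the carton rests in the bin at (275,245), the vial and pillbox are standing where they were, and the arm touches nothing.

```bash
python3 -c "
from bench import bot
print(bot.sign_off())"
```

```text
the job is handed in; nothing more can be done
None
```

I pushed the carton through the flap into the bin, the flap fell shut behind it, the vial and pillbox look untouched in the last picture, and I handed the job in at about 19 s (no verdict was returned).

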